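# Lock a leaning cigar mould with its hairpin clip

## Task

Lock the closed wooden cigar mould: pick up the sprung hairpin clip lying on the bench and slide its straight leg through the cross hole of the steel pin that stands out of the mould's sloping face, pushing until the bowed leg snaps around the pin's shank and hugs it. How far the pin stands out differs from mould to mould, so feel for it or look closely. Let go of the clip and leave it fitted, and leave the wooden gauge, the jar and the bowl where they are.

Things in the scene. Friction and masses are not known exactly. Their poses are not given: they have to be found in the camera images.
- mould: Closed wooden cigar mould, slab 110 x 260 x 50 mm (x, y, z), fixed, leaning at 32 degrees in a green cradle that stays below its upper face. Origin: centre of its underside. x is level, across the slab; y runs up the slope; z is square to the sloping upper face, at z = +50 mm. A steel pin stands out of that face near the lower end; a steel keeper 6 mm high grips the upper end.
- pin_foot (a point): Where the pin's axis leaves the sloping face (mould x 0, y -80, z 50 mm; axes as the mould's). Pin 18 mm thick, along the mould's z. Its cross hole goes right through along x, 8 mm high, 7.7 wide, centre 12 mm below the pin's flat top end. The top stands 36 to 44 mm out of the face, varying and not told, so the hole is 24 to 32 mm out. Tight fit: stays put under 50 N.
- clip: Loose 75 g hairpin clip lying flat: black block 26 x 24 x 16 mm (x -26 to 0), two steel legs 5.5 and 5 mm thick from its front at z 8. Straight leg on y 0, to x 77.5. Bowed leg on the +y side, 55 mm long: bay for the shank centred on x 28, throat at x 38 (axis 6 mm from the straight leg's), tip flared to y 13. Origin: underside, below the straight leg's axis at the block's front. x towards the tip, z up.
- clip_seat (a point): Point on the axis of the straight leg, at clip x 28, y 0, z 8 mm, beside the middle of the bay; it lies on the pin's axis when the clip is home. Frame parallel to the clip's.
- clip_tip (a point): Rounded end of the straight leg, at clip x 77.5, y 0, z 8 mm.
- bow (a joint): Angle by which the sprung bowed leg is bent open at the block's front face, rad: 0 closed, about 0.15 while the throat passes the shank, below 0.05 when it hugs the shank. Pushing the throat over the shank takes 5 to 15 N along the leg; then the resistance drops.
- gauge: Bystander: loose wooden ring gauge, a slab 45 x 90 x 14 mm with three holes. Origin: centre of its underside.
- jar: Bystander: glass jar with a green lid, 64 mm wide, 95 mm tall. Origin: centre of its underside.
- bowl: Bystander: small white bowl, 80 mm wide, 35 mm tall. Origin: centre of its underside.
There are look-alikes about, which are no part of the job. What is shaped like the clip but purple or red is not meant.

How it is judged:
By the outcome, as a careful person would: the job done as asked, in the order asked, and still so for the second after the job is handed in, with the robot touching nothing.
It also fails if it takes over 58 s, if anything falls off the work surface, if the arm or the gripper's body presses on something with over 40 N, if the wrist force passes 120 N, or if a joint passes its speed limit or range.

## Robot

A 6-joint arm with a two-finger parallel gripper is mounted at the origin on the work surface. World frame = base frame: x ahead of the robot, y to its left, z up, the work surface at z = 0. Lengths are in m, angles in rad, forces in N, time in s.
With the tool pointing down it reaches from about 0.25 to 0.775 m from the base axis. Payload 4 kg.
Tool frame: the origin (TCP) lies between the finger pads; the fingertips stand 14 mm ahead of it and the grasp point (between the pads) lies 5 mm behind it; z points along the fingers, y is the line along which they close (so a half turn about z gives the same grasp; the last joint's range is limited). The gripper opens to 94 mm and grips with 3 to 60 N. Pads are 16 mm wide; open, the fingers measure 119 mm over their backs; the gripper's body (75 mm by 177 mm) begins 78 mm behind the grasp point.
Start: joints at [1.223, 0.087, 1.371, -0, 1.684, -0.103], TCP at [0.133, 0.534, 0.198] pointing down, gripper open.
Joint ranges: [-3.1, 3.1], [-0.76, 2.03], [0.27, 2.55], [-1.08, 4.22], [0.17, 2.65], [-2.57, 2.57]. Speed limits (rad/s): [2.79, 2.79, 3.14, 3.14, 3.14, 3.14].

## Interface

Orientations are given as [roll, pitch, yaw] about the fixed x, y, z axes, in that order (R = Rz(yaw) Ry(pitch) Rx(roll)).
In Python, from bench import robot, snapshot gives the robot as it stands.
- The arm moves only by the tool carry_out, never from a script. Its argument "motion" is text: rows parted by semicolons, each of 4 numbers parted by spaces: the shift along the tool's x, y, z each as a share of 0.15 m, from -1 to 1, then the turn about the tool's z as a share of 180 degrees, from -1 to 1. A call has exactly 8 rows; each row is the pose to reach, as a shift and turn from the pose commanded when the call began, along the tool's axes at that moment, turning the shorter way round; what a row does not reach only later rows make up. A row lasts 1/10 s, in which the tool goes at most 50 mm and 8.59 degrees, less where a joint would pass 70% of its speed; a pose out of reach is approached as far as the arm can. A call with a number of a shift or a turn outside -1 to 1 is refused whole. A call with a gripper value outside its range is refused whole. "grip" is the opening, from -1 (shut) to 1 (fully open), set as the call begins (left out, the last holds). The fingers move at their own pace and stop on an object; the grip force is fixed at half the most. Time passes only in rows, so rows that repeat a pose let the fingers close, or fill a call up. It gives the time, the measured TCP pose, the force, the opening and the grip force at its end, in the units of the state.
- robot.get_obs(): the state, without advancing time (a new reading comes with each control period).
- snapshot(name): name is "scene" or "top" or "wrist"; returns a dict with "image" (384x512x3 uint8, red, green, blue), "fx", "fy", "cx", "cy" (pixels), "pose" (4x4, takes a point from camera to world coordinates); the wrist camera has in their place "hand_eye" (4x4, takes a point from camera to tool coordinates, whose origin is the TCP and whose axes are the flange's). Camera axes: x right, y up, looking along -z (the intrinsics and any distortion apply to the point x, -y, -z); pixel columns grow to the right and rows downward; lengths in m; the calibration is good to about 2 mm. The wrist camera is an equidistant fisheye: a pixel r from the principal point sees the ray r / f radians off the axis. A picture is of the moment at which its call begins: read the wrist's pose just before it. There is no depth.
- robot.close_job(): hands the job in; it is judged then, once.
The state is a dict: "time": time; "joint_positions": joint angles; "qvel": joint speeds; "joint_torque": joint torques, N m; "tool_pos": TCP position; "ee_rot": TCP orientation; "wrist_force": force on the tool from outside, world axes, zero at the start; "wrist_torque": the same for the moment, N m; "width": finger opening in m; "finger_force": force on a finger pad.
Only numpy, scipy, OpenCV 4.12 (cv2) and the standard library are available. Lean on these libraries where they do the work, as an engineer would, in place of code of your own. Each camera call takes 0.05 s, during which the arm holds its last target. There are 200 camera calls.

## Working session

There is one attempt and no reset: what is moved stays moved. The work goes in short steps, Python scripts to look and compute and a tool call to move; the robot and the scene stay as the last step left them, time stands still between calls to the robot, and variables do not carry over. Pictures are saved under pics/ and viewed, at most 10 in all, crops included, and the job is handed in when it is done.

Besides the shell and the picture viewer there is one more tool, called after "Request:" by a JSON object that holds its "op" and its "data", one argument or row to a line. carry_out: Moves the arm, as the interface text tells. Shift numbers are shares of 0.15 m and turn numbers shares of 180 degrees, none past 1 either way. Its arguments: {"type":"object","properties":{"motion":{"type":"string"},"grip":{"type":"number"}},"required":["motion"]}

```bash
ls; mkdir -p pics; cat > h.py <<'E'
import numpy as np, cv2
from scipy.spatial.transform import Rotation as Ro
from bench import robot, snapshot
def save(n,f):
    s=snapshot(n); cv2.imwrite(f,s['image'][:,:,::-1]); np.save(f[:-4]+'.npy',s,allow_pickle=True); return s
def ray(s,u,v):
    d=np.array([(u-s['cx'])/s['fx'],-(v-s['cy'])/s['fy'],-1.]); P=np.array(s['pose'])
    d=P[:3,:3]@d; return P[:3,3],d/np.linalg.norm(d)
def onz(s,u,v,z):
    o,d=ray(s,u,v); return o+d*(z-o[2])/d[2]
def proj(s,p):
    P=np.array(s['pose']); c=P[:3,:3].T@(np.array(p)-P[:3,3]); return np.array([s['cx']+s['fx']*c[0]/-c[2], s['cy']-s['fy']*c[1]/-c[2]])
def load(f): return np.load(f,allow_pickle=True).item()
def tri(a,b):
    (o1,d1),(o2,d2)=a,b
    A=np.array([d1,-d2]).T; t=np.linalg.lstsq(A,o2-o1,rcond=None)[0]
    p,q=o1+t[0]*d1,o2+t[1]*d2; return (p+q)/2,np.linalg.norm(p-q)
E
python3 - <<'E'
from h import *
a=save('scene','pics/s0.png');b=save('top','pics/t0.png')
for s in(a,b):print(s['fx'],s['cx'],s['cy'],np.round(s['pose'],3).tolist(),[k for k in s])
im=np.hstack([cv2.imread('pics/s0.png'),cv2.imread('pics/t0.png')])
print(robot.get_obs())
E
```

```text
pics
444.641551887731 264.3785427448389 191.70601377979108 [[-0.522, -0.57, 0.635, 1.226], [0.853, -0.36, 0.379, 0.236], [0.013, 0.739, 0.674, 0.717], [0.0, 0.0, 0.0, 1.0]] ['image', 'fx', 'fy', 'cx', 'cy', 'pose']
441.03449265767557 247.61532099455687 194.56072740960127 [[-0.026, 0.988, -0.149, 0.489], [-1.0, -0.026, 0.001, -0.113], [-0.003, 0.149, 0.989, 0.971], [0.0, 0.0, 0.0, 1.0]] ['image', 'fx', 'fy', 'cx', 'cy', 'pose']
{'time': 0.1, 'joint_positions': array([ 1.22291462e+00,  8.78638804e-02,  1.37204770e+00, -2.82889032e-05,
        1.68355032e+00, -1.03065961e-01]), 'qvel': array([-0.00068226, -0.00233824, -0.00206306,  0.00172797,  0.00115238,
       -0.00113028]), 'joint_torque': array([ 2.09780068e-03, -3.41252840e+01, -3.03302121e+01,  7.19260192e-02,
        3.03974818e-02, -1.02404899e-04]), 'tool_pos': array([0.13314117, 0.53315256, 0.19665873]), 'ee_rot': array([-3.13973043e+00, -1.64348839e-04,  2.89677360e+00]), 'wrist_force': array([ 0.00162814, -0.38494825,  0.20048807]), 'wrist_torque': array([-0.00501703,  0.00014348,  0.02323202]), 'finger_force': 0.0, 'width': 0.09410182792102616}
```

View pics/s0.png

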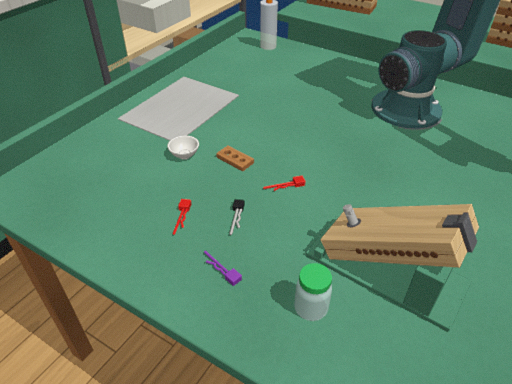

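View pics/t0.png

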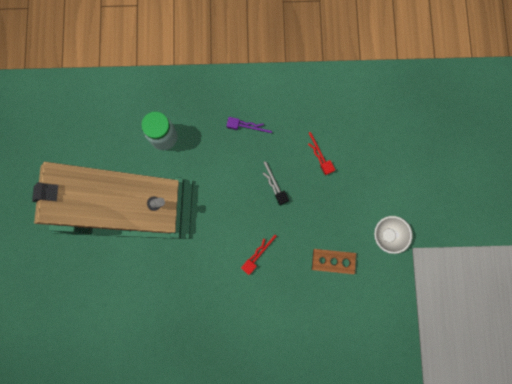

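The scene view shows the black clip's block at (238,204), with its legs running to (233,233). The pin top is near (350,208) and the mould's keeper is at its right end. In the top view the block is at (281,198), the straight tip at about (265,163) and the pin at (155,203).

```bash
python3 - <<'E'
from h import *
s,t=load('pics/s0.npy'),load('pics/t0.npy')
def crop(S,u,v,r,k):
    c=S['image'][v-r:v+r,u-r:u+r,::-1]; return cv2.resize(c,None,fx=k,fy=k,interpolation=cv2.INTER_CUBIC)
# 2x2: top clip, top pin, scene clip, scene pin ; 25px radius *8? 
k=10;r=25
a=np.vstack([np.hstack([crop(t,275,180,28,7),crop(t,160,200,28,7)]),]); b=np.hstack([crop(s,237,217,28,7),crop(s,350,218,28,7)])
im=np.vstack([a,b])[:,:]; im=cv2.resize(im,(600,600)); cv2.imwrite('pics/c0.png',im)
# block centroid top: dark pixels
def blk(S,u,v,r=12):
    c=S['image'][v-r:v+r,u-r:u+r].astype(int); m=c.max(2)<45; y,x=np.nonzero(m); return x.mean()+u-r,y.mean()+v-r,m.sum()
for S,u,v in((t,281,198),(s,238,204)):
    x,y,n=blk(S,u,v);print(x,y,n,onz(S,x,y,.012))
print('tip',onz(t,265.5,163,.008), onz(s,232,232,.008))
print('pin',tri(ray(t,162,203),ray(s,348,208)))
# mould corners on top view: print projections rough
E
```

```text
281.9189189189189 197.7027027027027 111 [ 0.6252472  -0.18922036  0.012     ]
237.96969696969697 204.27272727272728 66 [ 0.63044779 -0.18843861  0.012     ]
tip [ 0.70499675 -0.15582602  0.008     ] [ 0.70509676 -0.15367344  0.008     ]
pin (array([0.60666322, 0.05662591, 0.10870338]), np.float64(0.0027961493040999383))
```

View pics/c0.png

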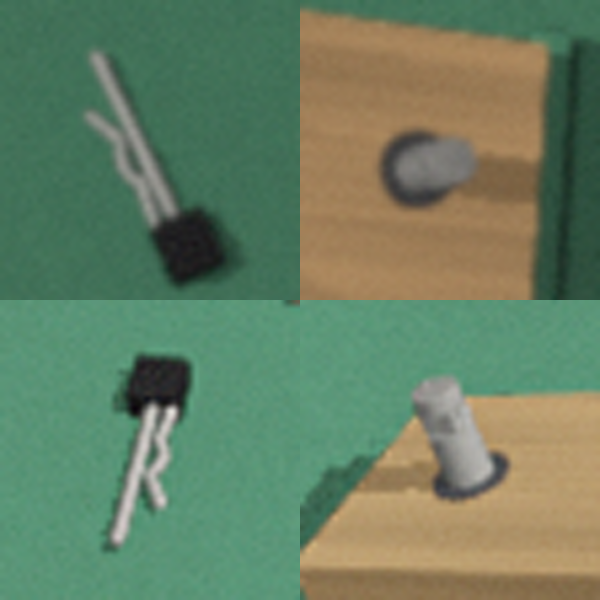

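The crop shows the straight tip at top pixel (265.1,162.3), with the block roughly centred on the straight leg and the bow on the +y side. The pin top is at top (161.3,201.9) and scene (347.6,206.4), and its foot at top (153.5,203.4) and scene (353.7,223.2).

```bash
cat >> h.py <<'E'
def pose():
    o=robot.get_obs(); return np.array(o['tool_pos']),Ro.from_euler('xyz',o['ee_rot']).as_matrix()
def go(p,yaw=None):
    "shares to go to world p / yaw(deg), from the measured pose"
    x,R=pose(); e=robot.get_obs()['ee_rot'][2]
    print('shift',np.round(R.T@(np.array(p)-x)/.15,4), 'turn', None if yaw is None else round(-((yaw-np.degrees(e)+180)%360-180)/180,4))
E
python3 - <<'E'
from h import *
s,t=load('pics/s0.npy'),load('pics/t0.npy')
top=tri(ray(t,161.3,201.9),ray(s,347.6,206.4));ft=tri(ray(t,153.5,203.4),ray(s,353.7,223.2));print(top,ft)
d=top[0]-ft[0];print(np.linalg.norm(d),d/np.linalg.norm(d))
w=save('wrist','pics/w0.png');print(np.round(w['hand_eye'],3).tolist(),w['fx'],w['cx'],w['cy'])
go([.623,-.19,.12],23.4)
E
```

```text
(array([0.60833678, 0.05634092, 0.11428673]), np.float64(0.0015754246483528145)) (array([0.61090797, 0.07730842, 0.08090645]), np.float64(0.001612616637272476))
0.03950303651368481 [-0.06508839 -0.53078192  0.84500536]
[[-0.0, 0.971, 0.24, 0.069], [1.0, 0.0, -0.0, 0.001], [-0.0, 0.24, -0.971, -0.187], [0.0, 0.0, 0.0, 1.0]] 297.3186396354542 253.47864187005115 194.5092770349304
shift [-4.3369 -3.8852  0.5177] turn 0.7921
```

Request:
{"op": "carry_out", "data": {
  "motion": "-1 -0.9 0 0.38;-1 -0.9 0 0.38;-1 -0.9 0 0.38;-1 -0.9 0 0.38;-1 -0.9 0 0.38;-1 -0.9 0 0.38;-1 -0.9 0 0.38;-1 -0.9 0 0.38",
  "grip": 1
}}

```text
time: 0.95
tool_pos: [0.2462, 0.3659, 0.1974]
ee_rot: [-3.141, 0.0, 1.696]
wrist_force: [-1.0, -0.1, 0.3]
width: 0.0941
finger_force: 0.0
```

```bash
python3 -c "
from h import *
go([.623,-.19,.12],23.4);print(robot.get_obs())"
```

```text
shift [-3.9907  2.0293  0.516 ] turn 0.4099
{'time': 0.95, 'joint_positions': array([ 8.49758248e-01, -1.58270189e-01,  1.60913000e+00,  9.23260003e-05,
        1.69123060e+00,  7.24379933e-01]), 'qvel': array([ 7.23682392e-03,  4.54913353e-03, -1.98091763e-03, -7.32383255e-04,
        2.47229219e-04,  1.41972300e+00]), 'joint_torque': array([ -0.15886657, -23.65356088, -30.33179283,   0.0535453 ,
        -0.03175391,  -1.16105061]), 'tool_pos': array([0.24616038, 0.36586177, 0.19737724]), 'ee_rot': array([-3.14115913e+00,  2.61205773e-04,  1.69618577e+00]), 'wrist_force': array([-1.04707336, -0.08102849,  0.25293377]), 'wrist_torque': array([-0.0578642 ,  0.02757178,  0.01096153]), 'finger_force': 0.0, 'width': 0.09410638308507376}
```

Request:
{"op": "carry_out", "data": {
  "motion": "-1 0.5 0 0.38;-1 0.5 0 0.38;-1 0.5 0 0.38;-1 0.5 0 0.38;-1 0.5 0 0.38;-1 0.5 0 0.38;-1 0.5 0 0.38;-1 0.5 0 0.38"
}}

```text
time: 1.75
tool_pos: [0.3401, 0.2272, 0.1973]
ee_rot: [-3.141, 0.001, 0.503]
wrist_force: [-0.2, 0.1, 0.3]
width: 0.0938
finger_force: 0.0
```

```bash
python3 -c "
from h import *
go([.623,-.19,.12],23.4)"
```

```text
shift [0.313  3.3461 0.5149] turn 0.03
```

Request:
{"op": "carry_out", "data": {
  "motion": "0 1 0 0.03;0 1 0 0.03;0 1 0 0.03;0 1 0 0.03;0 1 0 0.03;0 1 0 0.03;0 1 0 0.03;0 1 0 0.03"
}}

```text
time: 2.55
tool_pos: [0.4129, 0.0977, 0.1978]
ee_rot: [-3.141, -0.0, 0.418]
wrist_force: [-0.6, 0.4, 0.1]
width: 0.0943
finger_force: 0.0
```

Request:
{"op": "carry_out", "data": {
  "motion": "0.1 1 0 0;0.1 1 0 0;0.1 1 0 0;0.1 1 0 0;0.1 1 0 0;0.1 1 0 0;0.1 1 0 0;0.1 1 0 0"
}}

```text
time: 3.35
tool_pos: [0.4872, -0.0334, 0.198]
ee_rot: [3.141, -0.001, 0.417]
wrist_force: [0.1, -0.3, -0.6]
width: 0.0939
finger_force: 0.0
```

Request:
{"op": "carry_out", "data": {
  "motion": "0.1 1 0 0;0.1 1 0 0;0.1 1 0 0;0.1 1 0 0;0.1 1 0 0;0.1 1 0 0;0.1 1 0 0;0.1 1 0 0"
}}

```text
time: 4.15
tool_pos: [0.5616, -0.1646, 0.1985]
ee_rot: [3.141, -0.001, 0.417]
wrist_force: [-0.4, 0.8, -0.4]
width: 0.0939
finger_force: 0.0
```

```bash
python3 -c "
from h import *
go([.623,-.19,.12],23.4);print(robot.get_obs()['ee_rot'])
save('wrist','pics/w1.png')"
```

```text
shift [0.3056 0.3201 0.5241] turn 0.0026
[ 3.14083967e+00 -1.03275545e-03  4.16687960e-01]
```

View pics/w1.png

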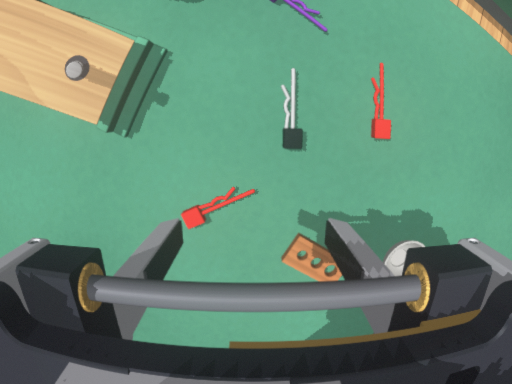

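The wrist view shows the clip's leg nearly along tool x, with the tip at (293,69) and the block at about (283–302, 128–149). The pin is at (77,68).

```bash
cat >> h.py <<'E'
def wray(w,u,v,x,R):
    a=np.array([u-w['cx'],v-w['cy']]); r=np.hypot(*a); th=r/w['fx']; H=np.array(w['hand_eye'])
    d=np.array([np.sin(th)*a[0]/r,-np.sin(th)*a[1]/r,-np.cos(th)])
    return x+R@H[:3,3], R@(H[:3,:3]@d)
def wonz(w,u,v,z,x,R):
    o,d=wray(w,u,v,x,R); return o+d*(z-o[2])/d[2]
def wproj(w,p,x,R):
    H=np.array(w['hand_eye']); c=H[:3,:3].T@(R.T@(np.array(p)-x)-H[:3,3]); th=np.arctan2(np.hypot(c[0],c[1]),-c[2]); n=np.hypot(c[0],c[1])
    return np.array([w['cx']+w['fx']*th*c[0]/n, w['cy']-w['fx']*th*c[1]/n])
E
python3 - <<'E'
from h import *
x,R=pose();w=load('pics/w1.npy');im=w['image'].astype(int)
c=im[115:160,275:312]; m=(c.max(2)<50).astype(np.uint8)
k=cv2.connectedComponentsWithStats(m); i=1+np.argmax(k[2][1:,4]); cnt=np.argwhere(k[1]==i)[:,::-1].astype(np.float32)
rc=cv2.minAreaRect(cnt);print(rc,k[3][i]); u,v=rc[0][0]+275,rc[0][1]+115
b=wonz(w,u,v,.014,x,R)
# leg rows: bright metal
for r in range(66,130,6):
    row=im[r,284:304]; br=(row.min(1)>140); print(r,(np.nonzero(br)[0]+284).tolist())
T=wonz(w,293.3,68,.008,x,R);L=wonz(w,291.7,128,.008,x,R);print('block',b,'tip',T,'legroot',L)
d=T-L;print(np.linalg.norm(d),np.degrees(np.arctan2(d[1],d[0])))
E
```

```text
Traceback (most recent call last):
ValueError: attempt to get argmax of an empty sequence
```

```bash
python3 - <<'E'
from h import *
x,R=pose();w=load('pics/w1.npy');im=w['image'].astype(int)
print(im[138,285:300:4].tolist())
c=im[115:160,275:312]; m=((c[:,:,1]-c[:,:,0]<20)&(c.max(2)<90)).astype(np.uint8)
k=cv2.connectedComponentsWithStats(m); i=1+np.argmax(k[2][1:,4]); cnt=np.argwhere(k[1]==i)[:,::-1].astype(np.float32)
rc=cv2.minAreaRect(cnt);print(rc,k[3][i]); u,v=rc[0][0]+275,rc[0][1]+115
b=wonz(w,u,v,.014,x,R)
for r in range(66,130,8):
    row=im[r,284:304]; br=(row.min(1)>130); print(r,(np.nonzero(br)[0]+284).tolist())
T=wonz(w,293.3,68,.008,x,R);L=wonz(w,291.7,128,.008,x,R);print('block',b,'tip',T,'legroot',L)
d=T-L;print(np.linalg.norm(d),np.degrees(np.arctan2(d[1],d[0])))
E
```

```text
[[57, 72, 67], [58, 74, 67], [56, 72, 66], [56, 72, 65]]
((17.5, 22.5), (19.0, 17.0), 90.0) [17.24316109 22.92401216]
66 []
74 [291, 292, 293, 294]
82 [291, 292, 293, 294]
90 [284, 285, 286, 291, 292, 293, 294]
98 [286, 287, 288, 289, 290, 291, 292, 293, 294]
106 [284, 285, 286, 291, 292, 293, 294]
114 [286, 287, 288, 289, 291, 292, 293, 294]
122 [285, 286, 287, 288, 291, 292, 293, 294]
block [ 0.62837014 -0.18808411  0.014     ] tip [ 0.71070155 -0.15320612  0.008     ] legroot [ 0.63903915 -0.18293009  0.008     ]
0.07758231128652283 22.527584500671786
```

```bash
python3 - <<'E'
from h import *
w=load('pics/w1.npy');x,R=pose()
T=wonz(w,292.5,68,.008,x,R);L=wonz(w,292.5,128,.008,x,R);d=T-L;print(T,L,np.degrees(np.arctan2(d[1],d[0])))
go([.626,-.189,.075],23.9)
E
```

```text
[ 0.71025335 -0.15228802  0.008     ] [ 0.63947181 -0.18386002  0.008     ] 24.039192236570496
shift [0.3267 0.3205 0.8235] turn -0.0002
```

Request:
{"op": "carry_out", "data": {
  "motion": "0.33 0.32 0 0;0.33 0.32 0 0;0.33 0.32 0.3 0;0.33 0.32 0.8 0;0.33 0.32 0.8 0;0.33 0.32 0.8 0;0.33 0.32 0.8 0;0.33 0.32 0.8 0"
}}

```text
time: 5.0
tool_pos: [0.6282, -0.1904, 0.0811]
ee_rot: [3.138, -0.004, 0.415]
wrist_force: [0.0, 0.8, 1.0]
width: 0.094
finger_force: 0.0
```

```bash
python3 - <<'E'
from h import *
x,R=pose();print(x)
w=save('wrist','pics/w2.png')
for z in(.008,.016):
  print('leg-root, block-centre, tip pix', wproj(w,[.638,-.1837,z],x,R), wproj(w,[.626,-.189,z],x,R),wproj(w,[.7095,-.153,z],x,R))
E
```

```text
[ 0.62818699 -0.19036365  0.08114482]
leg-root, block-centre, tip pix [251.52275194 188.28508934] [251.55904043 202.37328442] [252.29198118 100.70301569]
leg-root, block-centre, tip pix [251.49694754 190.27202332] [251.53508266 204.75225431] [252.28863235  99.98981447]
```

View pics/w2.png

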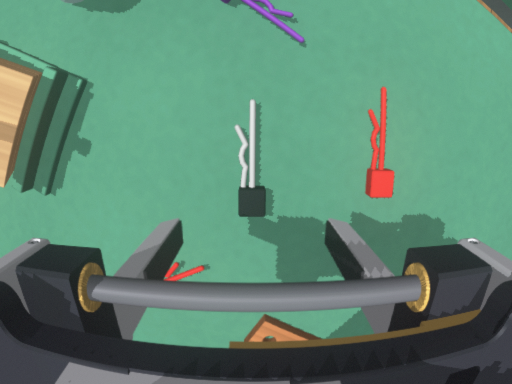

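The block spans (238–266, 187–216), centred on the straight leg at u=252, with the tip at (253,100). Both match the prediction within 2 mm. The bowl and the gauge are clear.

```bash
python3 - <<'E'
from h import *
go([.627,-.1887,.0165],23.9)
E
```

```text
shift [-0.0049 -0.0161  0.4323] turn -0.0006
```

Request:
{"op": "carry_out", "data": {
  "motion": "0 -0.015 0.2 0;0 -0.015 0.3 0;0 -0.015 0.4 0;0 -0.015 0.41 0;0 -0.015 0.41 0;0 -0.015 0.41 0;0 -0.015 0.41 0;0 -0.015 0.41 0"
}}

```text
time: 5.85
tool_pos: [0.6261, -0.1881, 0.0171]
ee_rot: [3.141, -0.001, 0.415]
wrist_force: [-0.4, -0.4, -0.7]
width: 0.0944
finger_force: 0.0
```

```bash
python3 - <<'E'
from h import *
go([.627,-.1887,.0165],23.9); print(pose()[0])
E
```

```text
shift [0.0039 0.0063 0.0043] turn -0.0007
[ 0.62608737 -0.18806601  0.01714691]
```

Request:
{"op": "carry_out", "data": {
  "motion": "0 0 0 0;0 0 0 0;0 0 0 0;0 0 0 0;0 0 0 0;0 0 0 0;0 0 0 0;0 0 0 0",
  "grip": -1
}}

```text
time: 6.65
tool_pos: [0.6255, -0.1878, 0.0161]
ee_rot: [-3.142, -0.0, 0.415]
wrist_force: [0.4, 0.7, -1.0]
width: 0.0339
finger_force: 0.0
```

```bash
python3 - <<'E'
from h import *
print(pose()[0]);o=robot.get_obs();print(o['width'],o['finger_force'])
# mould yaw -5; hole target
go([.6,-.1,.2],-5)
E
```

```text
[ 0.62549573 -0.18783747  0.01614685]
0.03386317769045221 0.0
shift [ 0.0806 -0.6045 -1.2256] turn 0.1599
```

Request:
{"op": "carry_out", "data": {
  "motion": "0 0 0 0;0 0 0 0;0 0 0 0;0 0 0 0;0 0 0 0;0 0 0 0;0 0 0 0;0 0 0 0"
}}

```text
time: 7.45
tool_pos: [0.6255, -0.1879, 0.0162]
ee_rot: [-3.142, -0.0, 0.415]
wrist_force: [-0.7, 0.8, 0.1]
width: 0.0009
finger_force: 0.0
```

```bash
python3 - <<'E'
from h import *
w=save('wrist','pics/w3.png');s=save('scene','pics/s3.png')
c=cv2.resize(s['image'][150:270,180:300,::-1],None,fx=3.2,fy=3.2,interpolation=cv2.INTER_CUBIC)
im=np.hstack([w['image'][:,100:,::-1],c]);print(im.shape);cv2.imwrite('pics/m3.png',cv2.resize(im,(796,384)))
E
```

```text
(384, 796, 3)
```

View pics/m3.png

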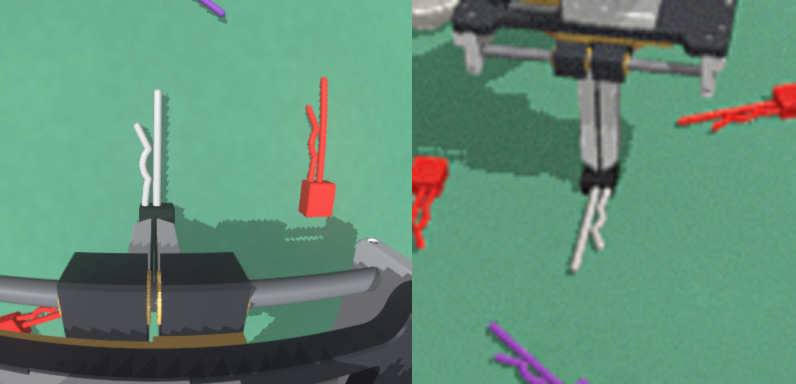

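The fingers have closed just behind the black block, which sits in front of them. The tip is at wrist pixel (258,91) and the block's front edge is near v=205.

```bash
python3 - <<'E'
from h import *
x,R=pose();w=load('pics/w3.npy');s=load('pics/s3.npy');im=w['image'].astype(int)
print('tip',wonz(w,257.5,91,.008,x,R), 'front-bottom root', wonz(w,256,204,.012,x,R))
print('tcp pix',wproj(w,x,x,R),'tips',wproj(w,x+[0,0,-.014],x,R))
for n,f in(('s',s),):
  u,v=180+(600-412)/3.2,150+182/3.2; print('scene block',onz(f,u,v,.012),'tip',onz(f,180+(573-412)/3.2,150+270/3.2,.008),'tooltip pred pix',proj(f,x+[0,0,-.014]),proj(f,x), 'block pix',u,v)
E
```

```text
tip [ 0.70951684 -0.15297193  0.008     ] front-bottom root [ 0.64077552 -0.18223333  0.012     ]
tcp pix [254.44481687 228.85789779] tips [254.39247274 222.00697656]
scene block [ 0.6365463 -0.1821943  0.012    ] tip [ 0.71266772 -0.15283068  0.008     ] tooltip pred pix [239.50778064 206.19451812] [239.35564493 201.79298051] block pix 238.75 206.875
```

Request:
{"op": "carry_out", "data": {
  "motion": "0 0 0.01 0;0 0 0.01 0;0 0 0.01 0;0 0 0.01 0;0 0 0.01 0;0 0 0.01 0;0 0 0.01 0;0 0 0.01 0"
}}

```text
time: 8.35
tool_pos: [0.6255, -0.1878, 0.0147]
ee_rot: [-3.142, -0.0, 0.415]
wrist_force: [0.5, 0.4, -0.0]
width: 0.0006
finger_force: 0.0
```

```bash
python3 - <<'E'
from h import *
print(pose()[0]);o=robot.get_obs();print(o['wrist_force'],o['width'],o['joint_positions'])
w=save('wrist','pics/w4.png');s=save('scene','pics/s4.png')
a=cv2.resize(w['image'][180:280,190:320,::-1],None,fx=4,fy=4,interpolation=cv2.INTER_CUBIC)
c=cv2.resize(s['image'][165:245,210:265,::-1],(275,400),interpolation=cv2.INTER_CUBIC)
cv2.imwrite('pics/m4.png',np.hstack([a,c]))
E
```

```text
[ 0.62552097 -0.18783267  0.0147079 ]
[ 0.50482289  0.44154867 -0.04977054] 0.0006220467106072791 [-3.78553580e-01  4.08007239e-01  1.34923222e+00  1.24669566e-04
  1.38428053e+00  7.77270763e-01]
```

View pics/m4.png

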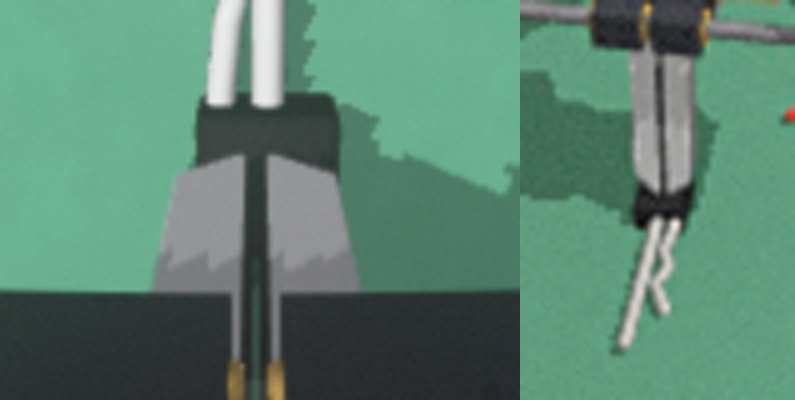

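The fingertips appear over the middle of the block rather than around it, so they may be higher than nominal. I'll feel downward gently.

Request:
{"op": "carry_out", "data": {
  "motion": "0 0 0.002 0;0 0 0.004 0;0 0 0.006 0;0 0 0.008 0;0 0 0.01 0;0 0 0.01 0;0 0 0.01 0;0 0 0.01 0"
}}

```text
time: 9.25
tool_pos: [0.6255, -0.1878, 0.0132]
ee_rot: [-3.142, -0.0, 0.415]
wrist_force: [0.2, -0.2, 0.1]
width: 0.0006
finger_force: 0.0
```

Request:
{"op": "carry_out", "data": {
  "motion": "0 0 0.004 0;0 0 0.008 0;0 0 0.012 0;0 0 0.016 0;0 0 0.02 0;0 0 0.02 0;0 0 0.02 0;0 0 0.02 0"
}}

```text
time: 10.05
tool_pos: [0.6255, -0.1878, 0.0102]
ee_rot: [-3.142, -0.0, 0.415]
wrist_force: [0.1, -0.3, -0.5]
width: 0.0005
finger_force: 0.0
```

Request:
{"op": "carry_out", "data": {
  "motion": "0 0 0.004 0;0 0 0.008 0;0 0 0.012 0;0 0 0.016 0;0 0 0.02 0;0 0 0.02 0;0 0 0.02 0;0 0 0.02 0"
}}

```text
time: 10.85
tool_pos: [0.6255, -0.1878, 0.0085]
ee_rot: [3.141, -0.0, 0.415]
wrist_force: [-1.7, 1.3, 5.6]
width: 0.0004
finger_force: 2.8
```

Request:
{"op": "carry_out", "data": {
  "motion": "0 0 0.004 0;0 0 0.008 0;0 0 0.012 0;0 0 0.016 0;0 0 0.02 0;0 0 0.02 0;0 0 0.02 0;0 0 0.02 0"
}}

```text
time: 11.65
tool_pos: [0.6256, -0.1879, 0.0084]
ee_rot: [3.141, -0.001, 0.415]
wrist_force: [-6.5, 2.5, 14.1]
width: 0.0006
finger_force: 7.6
```

Request:
{"op": "carry_out", "data": {
  "motion": "0 0 -0.06 0;0 0 -0.06 0;0 0 -0.06 0;0 0 -0.06 0;0 0 -0.06 0;0 0 -0.06 0;0 0 -0.06 0;0 0 -0.06 0",
  "grip": -0.2
}}

```text
time: 12.45
tool_pos: [0.6254, -0.1878, 0.013]
ee_rot: [-3.141, 0.0, 0.415]
wrist_force: [-0.1, -0.4, 0.6]
width: 0.0375
finger_force: 0.0
```

```bash
python3 - <<'E'
from h import *
x,R=pose();o=robot.get_obs();print(x,o['width'],o['wrist_force'])
w=save('wrist','pics/w5.png');im=w['image'].astype(int)
c=cv2.resize(w['image'][60:280,170:350,::-1],None,fx=2.7,fy=2.7,interpolation=cv2.INTER_CUBIC)
for p in([8,0,14],[8,0,0],[-8,0,14],[-8,0,0]):
  q=wproj(w,x+R@(np.array(p)/1e3),x,R); cv2.circle(c,tuple(int(z) for z in (q-[170,60])*2.7),3,(0,0,255) if p[2] else (0,255,255),-1)
cv2.imwrite('pics/m5.png',c)
E
```

```text
[ 0.62544884 -0.18781582  0.01295166] 0.03747236402619486 [-0.05384562 -0.42546161  0.59844412]
```

View pics/m5.png

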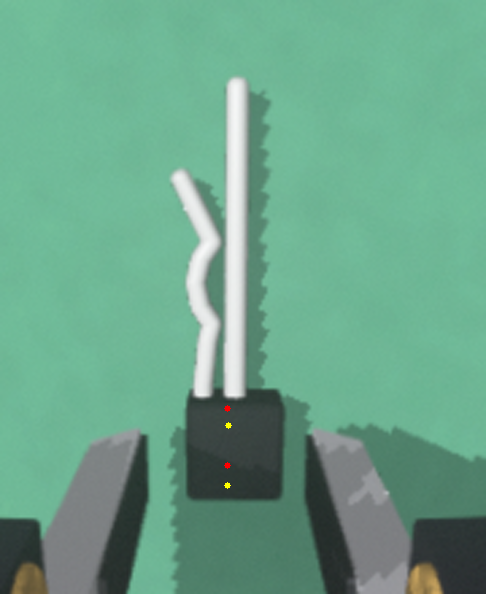

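The clip is untouched between the open fingers. It sits about 2 mm to tool +y, and the fingertips look shorter than nominal: contact puts them about 7.5 mm behind the TCP. I'll descend further in stages.

Request:
{"op": "carry_out", "data": {
  "motion": "0.01 0.015 0.02 0;0.01 0.015 0.04 0;0.01 0.015 0.06 0;0.01 0.015 0.07 0;0.01 0.015 0.07 0;0.01 0.015 0.07 0;0.01 0.015 0.07 0;0.01 0.015 0.07 0"
}}

```text
time: 13.3
tool_pos: [0.6279, -0.1893, 0.0029]
ee_rot: [3.141, -0.0, 0.415]
wrist_force: [-0.3, -0.0, 1.2]
width: 0.0376
finger_force: 0.0
```

Request:
{"op": "carry_out", "data": {
  "motion": "0 0 0.01 0;0 0 0.02 0;0 0 0.03 0;0 0 0.04 0;0 0 0.05 0;0 0 0.05 0;0 0 0.05 0;0 0 0.05 0"
}}

```text
time: 14.1
tool_pos: [0.6279, -0.1893, -0.0048]
ee_rot: [3.142, -0.0, 0.415]
wrist_force: [0.4, -0.2, -0.1]
width: 0.0377
finger_force: 0.0
```

Request:
{"op": "carry_out", "data": {
  "motion": "0 0 0 0;0 0 0 0;0 0 0 0;0 0 0 0;0 0 0 0;0 0 0 0;0 0 0 0;0 0 0 0",
  "grip": -1
}}

```text
time: 14.9
tool_pos: [0.6278, -0.1893, -0.0048]
ee_rot: [3.142, -0.0, 0.415]
wrist_force: [0.2, 0.6, -0.3]
width: 0.0239
finger_force: 30.0
```

Gripped at 23.9 mm. Next I lift, turn to the mould's yaw (about -5°) and go near the pin.

Request:
{"op": "carry_out", "data": {
  "motion": "0 0 -0.1 0;0 0 -0.3 0;0 0 -0.6 0;0 0 -0.9 0.05;0 0 -0.95 0.1;0 0 -0.95 0.16;0 0 -0.95 0.16;0 0 -0.95 0.16"
}}

```text
time: 15.7
tool_pos: [0.6278, -0.1894, 0.1387]
ee_rot: [3.141, -0.001, -0.088]
wrist_force: [0.6, -0.7, -1.2]
width: 0.0236
finger_force: 30.0
```

```bash
python3 -c "
from h import *
go([.4906,.073,.135],-5);print(robot.get_obs()['width'])"
```

```text
shift [-1.0642 -1.6624  0.0234] turn -0.0001
0.02359261558469236
```

Request:
{"op": "carry_out", "data": {
  "motion": "-1 -0.66 0 0;-1 -0.66 0 0;-1 -0.66 0 0;-1 -0.66 0 0;-1 -0.66 0 0;-1 -0.66 0 0;-1 -0.66 0 0;-1 -0.66 0 0"
}}

```text
time: 16.5
tool_pos: [0.4879, -0.0783, 0.1377]
ee_rot: [3.142, -0.0, -0.088]
wrist_force: [0.4, -0.5, -1.0]
width: 0.0237
finger_force: 30.0
```

Request:
{"op": "carry_out", "data": {
  "motion": "-0.06 -1 0 0;-0.06 -1 0 0;-0.06 -1 0 0;-0.06 -1 0 0;-0.06 -1 0 0;-0.06 -1 0 0;-0.06 -1 0 0;-0.06 -1 0 0"
}}

```text
time: 17.3
tool_pos: [0.4914, 0.0713, 0.1376]
ee_rot: [3.142, 0.0, -0.09]
wrist_force: [0.9, 0.1, -0.5]
width: 0.0237
finger_force: 30.0
```

```bash
python3 - <<'E'
from h import *
x,R=pose();print(x,robot.get_obs()['ee_rot'])
w=save('wrist','pics/w6.png'); np.save('pics/w6p.npy',dict(x=x,R=R))
print(wproj(w,[.6083,.0563,.1143],x,R),wproj(w,[.6109,.0773,.0809],x,R),wproj(w,x+R@[.0897,0,-.0128],x,R))
c=cv2.resize(w['image'][20:280,110:400,::-1],None,fx=2.2,fy=2.2,interpolation=cv2.INTER_CUBIC);cv2.imwrite('pics/m6.png',c);print(c.shape)
E
```

```text
[0.49141922 0.07129925 0.13762928] [ 3.14150119e+00  5.37877607e-05 -9.01435014e-02]
[261.05259569  55.82401706] [233.96689081  63.98927447] [255.02848305  88.63784228]
(572, 638, 3)
```

View pics/m6.png

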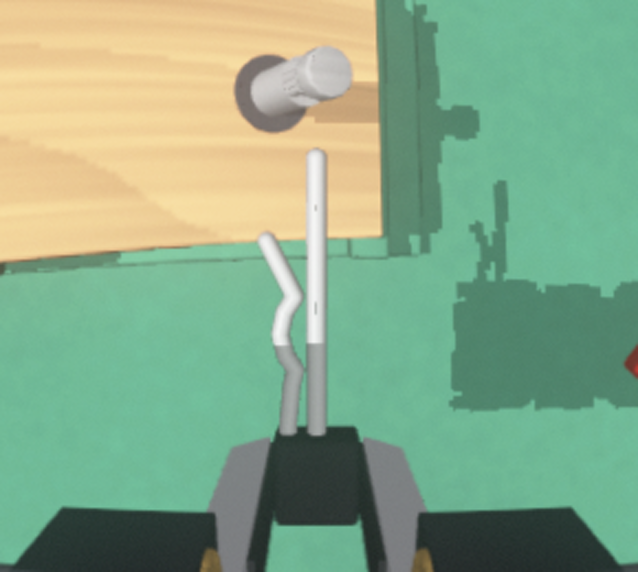

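The tip is at (253.6,88.2) and the pin's top disc is centred at about (260,52.3), with its foot ring at about (233,62). The leg runs straight along tool x and the clip is held flat.

```bash
python3 - <<'E'
from h import *
w=load('pics/w6.npy');im=w['image'].astype(int)
print(im.mean(2)[38:70,222:274:1].astype(int)[::2,::2])
s=(im.max(2)-im.min(2))[38:70,222:274][::2,::2];print(s)
E
```

```text
[[200 199 198 200 198 200 199 198 198 196 196 195 194 192 193 193 193 193
  193 194 193 194 196 196 197 198]
 [203 201 202 202 202 202 201 202 201 200 200 200 199 200 200 199 197 191
  191 193 195 194 194 193 193 193]
 [199 199 201 202 202 201 203 201 204 203 203 202 202 202 198 177 198 193
  191 190 186 194 198 198 197 196]
 [200 199 197 191 181 179 179 190 197 198 198 200 201 192 186 205 199 194
  194 192 188 185 193 202 201 201]
 [205 174 133 116 113 114 114 119 137 188 200 196 192 188 213 197 200 198
  198 197 194 192 189 198 204 203]
 [163 114 113 113 113 115 113 120 153 185 199 199 188 195 214 199 199 196
  195 194 194 191 190 187 199 200]
 [115 116 114 112 114 123 156 183 195 203 204 199 199 206 212 196 197 196
  193 192 192 189 189 183 197 199]
 [114 114 115 131 163 185 193 196 200 197 193 190 203 212 219 200 197 195
  192 190 189 187 186 184 197 207]
 [114 114 142 187 194 198 200 202 198 200 198 195 196 202 220 207 204 200
  199 197 193 190 190 186 195 209]
 [115 127 191 199 203 205 203 204 199 190 192 193 188 196 211 205 201 199
  197 196 195 192 191 188 191 206]
 [114 160 
[... 1273 characters left out ...]
 6  5  5  5  6  4  5  5  6
  68 84]
 [15 12 10  7  7  7  6  6  6  6  7  5  5  5  3  5  5  6  5  3  5  4  5  6
  63 85]
 [14 10  8  8  7  6  7  6  7  7  7  7  7  6  5  6  4  6  5  6  5  5  4  6
  75 85]
 [14  8  7  9  7  7  6  7  7  7  6  7  6  6  6  5  5  6  5  4  6  5  5 10
  74 81]
 [12  8  7  7  7  6  5  5  5  7  6  7  6  7  5  7  4  5  5  7  4  4  6 39
  76 77]
 [12 10  8  6  6  6  5  7  7  7  7  9  9  9  8  8  6  5  6  7  5  6 41 78
  78 78]
 [14 11  7  7  7  7  8  9  9  7  8  8  6  7  7  8 10 10 11 14 33 67 78 78
  79 79]
 [14 11  8  9  8  8  8  9  9 10 10  8  6  7  6  7 24 61 75 76 79 79 80 78
  77 80]
 [14 13  9  8 10  9 11 10 10 10 12 13 11 11 33 63 77 78 78 78 78 78 78 77
  78 77]]
```

Request:
{"op": "carry_out", "data": {
  "motion": "0 -0.35 0 0;0 -0.35 0 0;0 -0.35 0 0;0 -0.35 0 0;0 -0.35 0 0;0 -0.35 0 0;0 -0.35 0 0;0 -0.35 0 0"
}}

```text
time: 18.15
tool_pos: [0.4958, 0.1246, 0.1377]
ee_rot: [-3.142, -0.0, -0.088]
wrist_force: [0.2, 1.1, -1.4]
width: 0.0237
finger_force: 30.0
```

```bash
cat >> h.py <<'E'
def disc(w,u0,v0,r=22):
    c=w['image'].astype(np.float32)[v0-r:v0+r,u0-r:u0+r]; g=(c.max(2)-c.min(2)<35)
    for row in range(0,2*r,2): print(v0-r+row,''.join('#' if a else '.' for a in g[row]),' '.join('%d'%q for q in c[row].mean(1)[::2]))
E
python3 - <<'E'
from h import *
x,R=pose();w=save('wrist','pics/w7.png');np.save('pics/w7p.npy',dict(x=x,R=R));print(x)
q=wproj(w,[.609,.0565,.1143],x,R);print(q);disc(w,*[int(round(a)) for a in q],18)
E
```

```text
[0.49581753 0.12458524 0.13771454]
[335.18739387  57.87313164]
40 .................................... 189 190 191 191 192 195 198 196 195 193 191 146 115 113 112 102 109 109
42 .......................#............ 195 194 193 191 191 189 189 193 194 196 197 151 113 113 113 109 109 108
44 ...............####....#............ 199 197 197 198 196 192 177 184 179 187 191 147 114 113 114 111 108 108
46 ........###############............. 202 201 199 197 172 173 188 195 189 187 184 143 113 113 113 108 110 110
48 #########################........... 189 185 188 179 184 195 208 196 194 189 185 180 120 114 113 107 110 109
50 ##########################.......... 196 198 184 184 190 205 202 195 195 194 191 189 170 113 113 106 109 108
52 ##########################.......... 199 198 187 197 197 210 197 194 193 190 188 186 183 122 113 108 110 107
54 ###########################......... 192 192 192 198 204 216 198 192 189 187 185 184 183 139 112 107 107 107
56 ############################........ 194 189 186 193 197 212 208 198 194 190 186 183 181 156 113 112 108 107
58 ##########################
[... 278 characters left out ...]
 187 184 130 112 111 107 109
64 ##########################.......... 156 154 135 145 153 156 161 178 192 189 187 186 161 115 111 109 106 110
66 ########################............ 186 190 192 191 169 143 138 138 144 165 175 152 116 112 112 109 103 109
68 #########...............#........... 160 187 192 192 186 163 146 142 152 157 159 155 115 110 111 111 107 109
70 ##......................#........... 123 140 161 170 159 159 158 158 160 161 160 159 117 112 112 111 109 108
72 ........................#........... 159 158 159 158 157 158 158 157 157 157 156 155 116 113 111 110 108 111
74 ........................#........... 169 161 162 160 159 159 158 157 158 157 156 155 115 111 112 112 109 109
```

Request:
{"op": "carry_out", "data": {
  "motion": "0 0.7 0 0;0 0.7 0 0;0 0.7 0 0;0 0.7 0 0;0 0.7 0 0;0 0.7 0 0;0 0.7 0 0;0 0.7 0 0"
}}

```text
time: 19.0
tool_pos: [0.4866, 0.0213, 0.1376]
ee_rot: [-3.141, 0.0, -0.086]
wrist_force: [-0.6, 0.7, -0.7]
width: 0.0233
finger_force: 30.0
```

```bash
python3 - <<'E'
from h import *
x,R=pose();w=save('wrist','pics/w8.png');np.save('pics/w8p.npy',dict(x=x,R=R));print(x)
q=wproj(w,[.609,.0565,.1143],x,R);print(q);disc(w,*[int(round(a)) for a in q],18)
E
```

```text
[0.48662285 0.02128314 0.13761562]
[190.62223662  56.28783416]
38 .................................... 193 193 194 194 194 195 194 194 194 195 195 194 196 195 196 198 198 198
40 .................................... 199 198 198 198 197 197 197 195 196 195 195 195 194 194 195 195 195 195
42 .................................... 202 202 202 202 203 201 202 184 201 201 202 203 202 202 201 201 201 200
44 .........############............... 205 204 205 204 194 199 196 194 192 190 186 198 203 204 204 204 203 203
46 .......################............. 196 199 200 199 208 201 199 195 194 193 190 186 203 206 205 205 206 206
48 #########################........... 119 133 192 219 203 203 201 200 199 199 196 194 191 193 201 200 199 200
50 ##########################.......... 138 196 203 213 202 201 201 198 196 194 193 191 190 191 203 202 201 202
52 ###########################......... 201 200 216 205 199 199 196 196 194 194 193 190 189 183 210 209 209 208
54 ###########################......... 205 205 222 208 201 200 199 197 195 193 190 190 187 178 191 189 209 211
56 ##########################
[... 278 characters left out ...]
 191 181 163 166 165 164 163
62 ########################............ 175 196 177 180 190 203 199 197 195 193 193 181 161 167 165 165 166 165
64 ######################.............. 192 165 147 155 163 173 185 189 192 181 157 152 166 165 166 165 165 164
66 ##################.................. 179 178 187 193 180 159 138 133 130 140 162 167 167 167 166 167 167 166
68 #################................... 166 165 183 195 196 198 194 175 125 163 164 166 164 164 163 163 165 166
70 #################................... 153 143 136 132 136 133 115 101 119 162 164 164 163 162 162 162 162 163
72 ################.................... 139 132 122 114 105 101 101 102 154 164 165 166 163 164 164 164 164 163
```

```bash
cat >> h.py <<'E'
def lsq(rays):
    A=sum(np.eye(3)-np.outer(d,d) for o,d in rays); b=sum((np.eye(3)-np.outer(d,d))@o for o,d in rays); return np.linalg.solve(A,b)
E
python3 - <<'E'
from h import *
rs=[]
obs=((6,259.2,52.7),(7,335.5,55.6),(8,188.1,54.2))
for n,u,v in obs:
    w=load(f'pics/w{n}.npy');p=load(f'pics/w{n}p.npy');rs.append(wray(w,u,v,p['x'],p['R']))
T=lsq(rs);print(T,lsq(rs[:2]),lsq(rs[1:]),lsq([rs[0],rs[2]]))
for n,u,v in obs:
    w=load(f'pics/w{n}.npy');p=load(f'pics/w{n}p.npy');print(wproj(w,T,p['x'],p['R'])-[u,v])
# tip of leg in tool frame assuming height -12.8mm, from w6 image (253.6,88.2)
w=load('pics/w6.npy');p=load('pics/w6p.npy');im=w['image'].astype(int)
x,R=p['x'],p['R']
for z in(.1504,):
  t=wonz(w,253.6,87.5,z,x,R);print('tip tool',R.T@(t-x))
b=im[80:100,245:262].mean(2).astype(int);print(b[::2])
yaw=np.radians(-5);u=np.array([-np.sin(yaw),np.cos(yaw),0]);ax=-np.sin(np.radians(32))*u+[0,0,np.cos(np.radians(32))]
print('hole',T-.012*ax,ax)
E
```

```text
[0.60976595 0.05742977 0.11858367] [0.60961194 0.0575776  0.11928367] [0.60978601 0.05736416 0.11858239] [0.60993226 0.05752001 0.11781348]
[ 0.17413719 -0.06866965]
[-0.08634359  0.06224692]
[-0.09052861  0.00416764]
tip tool [ 0.09037976 -0.00082656 -0.01277566]
[[194 193 194 194 195 194 194 194 193 193 194 193 192 193 192 193 192]
 [197 197 197 196 196 196 196 195 195 195 195 195 194 194 193 194 193]
 [203 204 204 202 202 203 202 202 202 202 200 201 201 201 199 199 200]
 [199 200 199 199 199 199 200 199 198 197 198 199 199 200 200 199 200]
 [188 189 189 189 187 188 198 201 201 195 182 170 173 188 190 190 192]
 [187 189 187 188 194 215 228 233 232 227 215 190 161 161 184 186 187]
 [190 189 189 191 201 222 235 242 240 232 221 198 168 159 186 189 188]
 [192 193 193 193 200 221 235 242 241 233 220 199 168 162 187 190 190]
 [196 196 194 195 200 222 235 243 241 232 219 197 169 162 190 193 194]
 [196 195 195 196 199 221 235 242 241 233 220 198 169 162 191 194 194]]
hole [0.61032017 0.0637646  0.10840709] [-0.04618551 -0.52790276  0.8480481 ]
```

```bash
python3 - <<'E'
from h import *
def RR(r,p,y): return Ro.from_euler('xyz',[r,p,y]).as_matrix()
P={1:([.5616,-.1646,.1985],RR(3.1408,-.001,.4167)),3:([.6255,-.18785,.0162],RR(-3.1416,0,.415)),5:([.62545,-.18782,.01295],RR(-3.141,0,.415))}
G={1:(292,68),3:(257,91),5:(257,89)}
ob={}
for n,(u,v) in G.items():
    im=load(f'pics/w{n}.npy')['image'].astype(int);m=im.max(2)-im.min(2)<30
    m&=im.min(2)>150
    sub=m[v-12:v+25,u-12:u+12]; ys,xs=np.nonzero(sub)
    v0=v-12+ys.min(); cols=[ (u-12+xs[ys==y].mean(), (ys==y).sum()) for y in range(ys.min(),ys.min()+10)]
    print(n,v0,cols[:10]); ob[n]=(np.mean([c[0] for c in cols[2:]]),v0)
rs={n:wray(load(f'pics/w{n}.npy'),*ob[n],np.array(P[n][0]),P[n][1]) for n in P}
print(lsq([rs[1],rs[3]]),lsq([rs[1],rs[5]]),tri(rs[1],rs[3])[1])
# foot ring: dark ring centre in w6 at z of face
w=load('pics/w6.npy');p=load('pics/w6p.npy')
im=w['image'].astype(int);c=im[40:90,205:262];m=(c.max(2)<128)&(c.max(2)-c.min(2)<25);ys,xs=np.nonzero(m);print(xs.min()+205,xs.max()+205,ys.min()+40,ys.max()+40)
E
```

```text
1 68 [(np.float64(292.5), np.int64(2)), (np.float64(292.5), np.int64(4)), (np.float64(292.5), np.int64(4)), (np.float64(292.5), np.int64(4)), (np.float64(292.5), np.int64(4)), (np.float64(292.5), np.int64(4)), (np.float64(292.5), np.int64(4)), (np.float64(292.5), np.int64(4)), (np.float64(292.5), np.int64(4)), (np.float64(292.5), np.int64(4))]
3 89 [(np.float64(257.5), np.int64(4)), (np.float64(257.5), np.int64(6)), (np.float64(257.0), np.int64(7)), (np.float64(257.0), np.int64(7)), (np.float64(257.0), np.int64(7)), (np.float64(257.0), np.int64(7)), (np.float64(257.0), np.int64(7)), (np.float64(257.0), np.int64(7)), (np.float64(257.0), np.int64(7)), (np.float64(257.0), np.int64(7))]
5 89 [(np.float64(257.5), np.int64(6)), (np.float64(257.5), np.int64(6)), (np.float64(257.5), np.int64(8)), (np.float64(257.5), np.int64(8)), (np.float64(257.5), np.int64(8)), (np.float64(257.5), np.int64(8)), (np.float64(257.5), np.int64(8)), (np.float64(257.5), np.int64(8)), (np.float64(257.0), np.int64(7)), (np.float64(257.5), np.int64(8))]
[ 0.71078945 -0.15211858  0.0058571 ] [ 0.71059107 -0.15228469  0.0061865 ] 3.5706520328775346e-05
218 248 46 78
```

```bash
python3 -c "
from h import *
go([.609,.062,.1276],-5)"
```

```text
shift [ 0.7893 -0.3418  0.0669] turn 0.0003
```

Request:
{"op": "carry_out", "data": {
  "motion": "0.2 -0.34 0 0;0.4 -0.34 0 0;0.79 -0.34 0 0;0.79 -0.34 0 0;0.79 -0.34 0.03 0;0.79 -0.34 0.05 0;0.79 -0.34 0.065 0;0.79 -0.34 0.065 0"
}}

```text
time: 19.85
tool_pos: [0.6079, 0.0609, 0.1282]
ee_rot: [-3.141, 0.0, -0.088]
wrist_force: [0.2, 0.1, -1.0]
width: 0.0239
finger_force: 30.0
```

Request:
{"op": "carry_out", "data": {
  "motion": "0 0 0.008 0;0 0 0.015 0;0 0 0.02 0;0 0 0.025 0;0 0 0.03 0;0 0 0.035 0;0 0 0.035 0;0 0 0.035 0"
}}

```text
time: 20.65
tool_pos: [0.6091, 0.0608, 0.1226]
ee_rot: [-3.142, 0.0, -0.088]
wrist_force: [0.5, -0.6, -0.4]
width: 0.0235
finger_force: 30.0
```

Request:
{"op": "carry_out", "data": {
  "motion": "0 0 0.004 0;0 0 0.008 0;0 0 0.012 0;0 0 0.016 0;0 0 0.02 0;0 0 0.02 0;0 0 0.02 0;0 0 0.02 0"
}}

```text
time: 21.45
tool_pos: [0.6091, 0.0608, 0.1197]
ee_rot: [-3.141, -0.0, -0.088]
wrist_force: [-1.5, -0.5, -1.3]
width: 0.0236
finger_force: 30.0
```

Request:
{"op": "carry_out", "data": {
  "motion": "0 0 0.004 0;0 0 0.008 0;0 0 0.012 0;0 0 0.016 0;0 0 0.02 0;0 0 0.02 0;0 0 0.02 0;0 0 0.02 0"
}}

```text
time: 22.25
tool_pos: [0.6092, 0.0608, 0.1171]
ee_rot: [-3.141, -0.0, -0.088]
wrist_force: [-0.2, -0.9, 2.1]
width: 0.0238
finger_force: 30.0
```

Request:
{"op": "carry_out", "data": {
  "motion": "0 0 0.003 0;0 0 0.006 0;0 0 0.008 0;0 0 0.008 0;0 0 0.008 0;0 0 0.008 0;0 0 0.008 0;0 0 0.008 0"
}}

```text
time: 23.05
tool_pos: [0.6093, 0.0608, 0.1168]
ee_rot: [-3.142, -0.001, -0.088]
wrist_force: [-1.9, -0.8, 5.8]
width: 0.0235
finger_force: 30.0
```

Request:
{"op": "carry_out", "data": {
  "motion": "0 0 -0.13 0;0 0 -0.13 0;-0.4 0 -0.13 0;-0.8 0 -0.13 0;-0.8 0 -0.13 0;-0.8 0 -0.13 0;-0.8 0 -0.13 0;-0.8 0 -0.13 0"
}}

```text
time: 23.85
tool_pos: [0.4906, 0.0712, 0.1348]
ee_rot: [-3.141, -0.001, -0.088]
wrist_force: [-0.6, -0.0, -0.4]
width: 0.0238
finger_force: 30.0
```

```bash
python3 - <<'E'
from h import *
w=load('pics/w6.npy');p=load('pics/w6p.npy');x,R=p['x'],p['R'];im=w['image'].astype(int)
def y(a,b):d=b-a;return np.degrees(np.arctan2(d[1],d[0]))
def edge(r,lo,hi):  # wood->green : red-green sign
    row=im[r,lo:hi]; g=row[:,0]-row[:,1]; i=np.nonzero(g[:-1]*1>0)[0].max(); return lo+i+.5
E=[(edge(r,265,300),r) for r in range(25,122,8)];print(E)
pts=np.array([wonz(w,u,v,.057,x,R) for u,v in E]);c=np.polyfit(pts[:,0],pts[:,1],1);print('mould yaw',np.degrees(np.arctan(c[0])),'res',np.ptp(pts[:,1]-np.polyval(c,pts[:,0])))
L=[]
for r in range(94,200,8):
    row=im[r,240:268];b=row.max(1)-row.min(1)<28; b&=row.min(1)>100;L.append((240+np.nonzero(b)[0].mean(),r))
print(L)
q=np.array([R.T@(wonz(w,u,v,.1504,x,R)-x) for u,v in L]);print(np.round(q[:,:2]*1e3,1).tolist())
print('now',pose()[0],robot.get_obs()['ee_rot'])
E
```

```text
[(np.float64(280.5), 25), (np.float64(280.5), 33), (np.float64(281.5), 41), (np.float64(281.5), 49), (np.float64(281.5), 57), (np.float64(281.5), 65), (np.float64(282.5), 73), (np.float64(282.5), 81), (np.float64(282.5), 89), (np.float64(282.5), 97), (np.float64(282.5), 105), (np.float64(283.5), 113), (np.float64(283.5), 121)]
mould yaw -3.7062094741204854 res 0.000801339724606949
[(np.float64(253.0), 94), (np.float64(253.0), 102), (np.float64(253.0), 110), (np.float64(253.0), 118), (np.float64(253.0), 126), (np.float64(253.5), 134), (np.float64(250.6153846153846), 142), (np.float64(249.1764705882353), 150), (np.float64(249.1764705882353), 158), (np.float64(250.0), 166), (np.float64(250.72727272727272), 174), (np.float64(249.07142857142858), 182), (np.float64(248.5), 190), (np.float64(248.78571428571428), 198)]
[[86.5, -1.2], [81.8, -1.2], [77.1, -1.2], [72.4, -1.2], [67.7, -1.2], [63.0, -0.9], [58.3, -2.6], [53.5, -3.4], [48.8, -3.4], [44.0, -3.0], [39.2, -2.6], [34.3, -3.6], [29.4, -3.9], [24.4, -3.8]]
now [0.49062978 0.07117058 0.13476367] [-3.14149626e+00 -6.53328465e-04 -8.79609250e-02]
```

```bash
python3 -c "
from h import *
go([.5031,.0693,.0945],-3.7)"
```

```text
shift [0.0837 0.0051 0.2685] turn -0.0074
```

Request:
{"op": "carry_out", "data": {
  "motion": "0.084 0.005 0.1 -0.007;0.084 0.005 0.2 -0.007;0.084 0.005 0.26 -0.007;0.084 0.005 0.268 -0.007;0.084 0.005 0.268 -0.007;0.084 0.005 0.268 -0.007;0.084 0.005 0.268 -0.007;0.084 0.005 0.268 -0.007"
}}

```text
time: 24.65
tool_pos: [0.5024, 0.0695, 0.0955]
ee_rot: [-3.141, -0.001, -0.066]
wrist_force: [-0.5, -0.2, -1.4]
width: 0.0238
finger_force: 30.0
```

```bash
python3 - <<'E'
from h import *
go([.5031,.0693,.0945],-3.7)
x,R=pose();w=save('wrist','pics/w9.png')
T=np.array([.610,.0573,.1175]);print('pin top pred',wproj(w,T,x,R),'tip pred',wproj(w,x+R@[.0904,-.0012,-.0128],x,R),'hole',wproj(w,[.6104,.0636,.1073],x,R))
c=cv2.resize(w['image'][20:150,190:320,::-1],None,fx=4.5,fy=4.5,interpolation=cv2.INTER_CUBIC);cv2.imwrite('pics/m9.png',c)
E
```

```text
shift [0.0044 0.0011 0.0069] turn -0.0003
pin top pred [264.36761598  54.81491876] tip pred [252.94004353  87.49942517] hole [252.95242423  58.59021621]
```

View pics/m9.png

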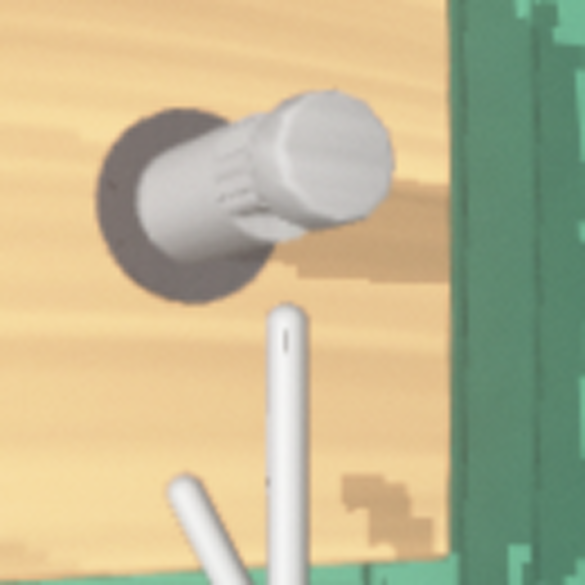

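The pin's top disc is at (263.8,54.9) and the leg tip at (253.8,87.3). The leg's column crosses the pin's axis line at the hole's place, about a third of the way from top to foot, so it is aligned. Next I push in gently.

Request:
{"op": "carry_out", "data": {
  "motion": "0 0 0.006 0;0 0 0.006 0;0.02 0 0.006 0;0.04 0 0.006 0;0.06 0 0.006 0;0.08 0 0.006 0;0.08 0 0.006 0;0.08 0 0.006 0"
}}

```text
time: 25.5
tool_pos: [0.5141, 0.0687, 0.0938]
ee_rot: [-3.142, 0.0, -0.066]
wrist_force: [-0.5, -0.1, -0.7]
width: 0.0237
finger_force: 30.0
```

```bash
python3 - <<'E'
from h import *
x,R=pose();print(x, R.T@robot.get_obs()['wrist_force']);go([.5031,.0693,.0945],-3.7)
E
```

```text
[0.51407816 0.06865341 0.09379405] [-0.45256641  0.10319976  0.70805869]
shift [-0.0733  0.0005 -0.0047] turn -0.0004
```

Request:
{"op": "carry_out", "data": {
  "motion": "0 0 -0.004 0;0.01 0 -0.004 0;0.02 0 -0.004 0;0.03 0 -0.004 0;0.04 0 -0.004 0;0.04 0 -0.004 0;0.04 0 -0.004 0;0.04 0 -0.004 0"
}}

```text
time: 26.3
tool_pos: [0.52, 0.0683, 0.0944]
ee_rot: [-3.142, 0.0, -0.066]
wrist_force: [0.1, -0.9, -1.2]
width: 0.0239
finger_force: 30.0
```

Request:
{"op": "carry_out", "data": {
  "motion": "0.02 0 0 0;0.04 0 0 0;0.06 0 0 0;0.08 0 0 0;0.08 0 0 0;0.08 0 0 0;0.08 0 0 0;0.08 0 0 0"
}}

```text
time: 27.1
tool_pos: [0.5319, 0.0675, 0.0945]
ee_rot: [-3.142, 0.0, -0.066]
wrist_force: [-0.3, 0.2, -0.4]
width: 0.0238
finger_force: 30.0
```

```bash
python3 - <<'E'
from h import *
x,R=pose();print(x);w=save('wrist','pics/w10.png')
im=w['image'].astype(int)
T=np.array([.610,.0573,.1175]);print('pin top',wproj(w,T,x,R),'tip',wproj(w,x+R@[.0904,-.0012,-.0128],x,R))
for r in range(44,140,4): print(r,''.join('#' if a.max()-a.min()<28 and a.min()>100 else ('o' if a.max()<128 and a.max()-a.min()<25 else '.') for a in im[r,225:290]))
E
```

```text
[0.53190903 0.06751202 0.09447342]
pin top [264.38384406 106.58081103] tip [252.94009692  87.49848248]
44 .................................................................
48 .................................................................
52 .................................................................
56 .................................................................
60 .................................................................
64 .................................................................
68 .................................................................
72 .................................................................
76 .................................................................
80 .................................................................
84 .................................................................
88 #############.............#####..................................
92 ####################....####################.....................
96 #################################################................
100 ###################################################..............
104 ####################################################.............
108 ####################################################.............
112 ###################################################..............
116 #################################################................
120 #############################################....................
124 #####################...#########................................
128 ################........#########................................
132 ....########.............########................................
136 ......########...........########................................
```

The leg is through the hole: its tip shows beyond the pin at (253,88). Now I push the bow over the shank.

Request:
{"op": "carry_out", "data": {
  "motion": "0.01 0 0 0;0.02 0 0 0;0.03 0 0 0;0.04 0 0 0;0.05 0 0 0;0.06 0 0 0;0.06 0 0 0;0.06 0 0 0"
}}

```text
time: 27.95
tool_pos: [0.541, 0.0669, 0.0945]
ee_rot: [-3.141, 0.0, -0.066]
wrist_force: [-0.3, 0.6, -1.0]
width: 0.0238
finger_force: 30.0
```

Request:
{"op": "carry_out", "data": {
  "motion": "0.01 0 0 0;0.02 0 0 0;0.03 0 0 0;0.04 0 0 0;0.05 0 0 0;0.05 0 0 0;0.05 0 0 0;0.05 0 0 0"
}}

```text
time: 28.75
tool_pos: [0.5484, 0.0666, 0.0945]
ee_rot: [-3.141, 0.0, -0.066]
wrist_force: [-2.3, 3.0, 0.7]
width: 0.0234
finger_force: 30.0
```

Request:
{"op": "carry_out", "data": {
  "motion": "0.01 0 0 0;0.02 0 0 0;0.03 0 0 0;0.04 0 0 0;0.04 0 0 0;0.04 0 0 0;0.04 0 0 0;0.04 0 0 0"
}}

```text
time: 29.55
tool_pos: [0.5529, 0.0669, 0.0943]
ee_rot: [-3.14, 0.004, -0.065]
wrist_force: [-6.4, 4.1, 0.9]
width: 0.0235
finger_force: 30.0
```

Request:
{"op": "carry_out", "data": {
  "motion": "0.01 0 0 0;0.02 0 0 0;0.03 0 0 0;0.04 0 0 0;0.04 0 0 0;0.04 0 0 0;0.04 0 0 0;0.04 0 0 0"
}}

```text
time: 30.35
tool_pos: [0.5616, 0.0661, 0.095]
ee_rot: [-3.14, -0.003, -0.065]
wrist_force: [0.3, 5.7, 0.7]
width: 0.0235
finger_force: 30.0
```

Request:
{"op": "carry_out", "data": {
  "motion": "0.01 0 0 0;0.02 0 0 0;0.03 0 0 0;0.035 0 0 0;0.035 0 0 0;0.035 0 0 0;0.035 0 0 0;0.035 0 0 0"
}}

```text
time: 31.15
tool_pos: [0.5664, 0.0653, 0.0949]
ee_rot: [-3.141, -0.002, -0.066]
wrist_force: [1.6, 4.2, 2.6]
width: 0.0234
finger_force: 30.0
```

```bash
python3 - <<'E'
from h import *
x,R=pose();print(x,robot.get_obs()['wrist_force']);w=save('wrist','pics/w11.png')
im=w['image'].astype(int)
T=np.array([.610,.0573,.1175]);print('pin top',wproj(w,T,x,R),'tip',wproj(w,x+R@[.0904,-.0012,-.0128],x,R),'seat',wproj(w,x+R@[.0409,-.0012,-.0128],x,R),'hole',wproj(w,[.6104,.0636,.1073],x,R))
for r in range(80,216,4): print(r,''.join('#' if a.max()-a.min()<28 and a.min()>100 else ('o' if a.max()<100 else '.') for a in im[r,222:290]))
E
```

```text
[0.56641042 0.06531264 0.09493084] [1.60633172 4.15960154 2.62263829]
pin top [264.20577208 168.43643565] tip [252.94014434  87.49960913] seat [252.97692385 171.1585651 ] hole [252.99501273 165.828485  ]
80 ....................................................................
84 ....................................................................
88 ............................######..................................
92 ..........................#########.................................
96 ..........................#########.................................
100 ..........................#########.................................
104 ..........................#########.................................
108 ..........................#########.................................
112 ..........................#########.................................
116 ..........................#########.................................
120 ...........................########.................................
124 ...........................########.................................
128 #....................
[... 880 characters left out ...]
###########################................
180 .#################.........######################..................#
184 ...........##########......#########...............................#
188 ..............########.....#########................................
192 ..............########.....#########................................
196 ..............########.....#########................................
200 ..............########.....#########................................
204 ..............########......########................................
208 ..............########......########..............................#.
212 ...............#######......########................................
```

Request:
{"op": "carry_out", "data": {
  "motion": "0.01 0 0 0;0.02 0 0 0;0.02 0 0 0;0.02 0 0 0;0.02 0 0 0;0.02 0 0 0;0.02 0 0 0;0.02 0 0 0"
}}

```text
time: 32.0
tool_pos: [0.568, 0.0653, 0.0943]
ee_rot: [-3.141, 0.002, -0.066]
wrist_force: [-0.5, 6.1, 2.9]
width: 0.0237
finger_force: 30.0
```

Request:
{"op": "carry_out", "data": {
  "motion": "0 0 0 0;0 0 0 0;0 0 0 0;0 0 0 0;0 0 0 0;0 0 0 0;0 0 0 0;0 0 0 0",
  "grip": -0.28
}}

```text
time: 32.8
tool_pos: [0.5687, 0.0651, 0.0945]
ee_rot: [3.142, -0.0, -0.066]
wrist_force: [0.2, -0.7, -0.1]
width: 0.0337
finger_force: 0.0
```

```bash
python3 - <<'E'
from h import *
x,R=pose();print(x,robot.get_obs()['wrist_force']);w=save('wrist','pics/w12.png')
im=w['image'].astype(int)
for r in range(84,236,4): print(r,''.join('#' if a.max()-a.min()<28 and a.min()>100 else ('o' if a.max()<100 else '.') for a in im[r,215:295]))
E
```

```text
[0.56866168 0.06506037 0.09450556] [ 0.15633919 -0.6875556  -0.13642636]
84 ................................................................................
88 ..............................####..............................................
92 ............................#########...........................................
96 ............................#########...........................................
100 ............................#########...........................................
104 ............................#########...........................................
108 .............................########...........................................
112 .............................#########..........................................
116 .............................#########.....................................#....
120 .............................#########.....................................#....
124 .............................#########.....................................#....
128 .............................#########.....................................#....
132 ..#####
[... 1498 characters left out ...]
....................
204 .....................#######......########...............................#......
208 .....................########.....########...............................#......
212 .....................########.....########........oooo...................#......
216 ....................o########ooooo########ooooooooooooooo.......................
220 ....######..........oooooooooooooooooooooooooooooooooooooo..........########....
224 #########ooo........oooooooooooooooooooooooooooooooooooooo........ooo###########
228 ########oooo........oooooooooooooooooooooooooooooooooooooo........ooooo#########
232 ######.ooooo........oooooooooooooooooooooooooooooooooooooo.......ooooooo########
```

Request:
{"op": "carry_out", "data": {
  "motion": "0 0 -0.05 0;0 0 -0.1 0;0 0 -0.2 0;0 0 -0.35 0;0 0 -0.5 0;0 0 -0.5 0;0 0 -0.5 0;0 0 -0.5 0"
}}

```text
time: 33.65
tool_pos: [0.568, 0.0651, 0.1683]
ee_rot: [3.142, 0.002, -0.066]
wrist_force: [-0.6, -0.4, -1.3]
width: 0.0338
finger_force: 0.0
```

```bash
python3 - <<'E'
from h import *
x,R=pose();print(x,robot.get_obs()['wrist_force']);w=save('wrist','pics/w13.png')
im=w['image'].astype(int)
for r in range(96,216,3): print(r,''.join('#' if a.max()-a.min()<28 and a.min()>100 else ('o' if a.max()<100 else '.') for a in im[r,205:285]))
# predicted: clip square to pin (roll 32) closed bow; mould frame at hole
yaw=np.radians(-3.7);mx=np.array([np.cos(yaw),np.sin(yaw),0]);u=np.array([-mx[1],mx[0],0]);a=np.radians(32)
my=np.cos(a)*u+[0,0,np.sin(a)];h=np.array([.6104,.0636,.1073])
for nm,roll in(('rolled',my),('flat',u)):
  for cx,cy in((77.5,0),(2,0),(2,8),(38,6),(55,13)):
    print(nm,cx,cy,np.round(wproj(w,h+mx*(cx-28)/1e3+roll*cy/1e3,x,R)-[205,0],1))
E
```

```text
[0.56801167 0.06505358 0.16833163] [-0.59047307 -0.41209095 -1.30735178]
96 ................................................................................
99 .........................................######.................................
102 .........................................######.................................
105 .........................................######.................................
108 .........................................#######................................
111 ..........................................######................................
114 ..........................................######................................
117 ..........................................######................................
120 ..........................................######................................
123 ..........................................######................................
126 ........................###...............######................................
129 .......................######..............######...........................#...
132 .....
[... 1918 characters left out ...]
oooooooooo.................
201 ....................................ooooooooooooooooooooooooooo.................
204 ....................................ooooooooooooooooooooooooooo.................
207 ....................................ooooooooooooooooooooooooooo.................
210 ....................................ooooooooooooooooooooooooooo.................
213 ....................................ooooooooooooooooooooooooooo.................
rolled 77.5 0 [47.9 95.8]
rolled 2 0 [ 48.  185.1]
rolled 2 8 [ 39.9 186.2]
rolled 38 6 [ 41.8 143.3]
rolled 55 13 [ 34.2 122.8]
flat 77.5 0 [47.9 95.8]
flat 2 0 [ 48.  185.1]
flat 2 8 [ 38.7 185.1]
flat 38 6 [ 40.7 143. ]
flat 55 13 [ 32.2 122.8]
```

The leg's seat is right, but the block still looks flat (about 23 mm wide) and the bow about 0.06 rad open. The clip has to roll about its leg to lie square to the pin, so I'll press the block's downhill edge down with closed fingers.

Request:
{"op": "carry_out", "data": {
  "motion": "0 0.137 0 0;0 0.137 0 0;0 0.137 0 0;0 0.137 0 0;0 0.137 0.1 0;0 0.137 0.2 0;0 0.137 0.3 0;0 0.137 0.37 0",
  "grip": -1
}}

```text
time: 34.5
tool_pos: [0.566, 0.0448, 0.111]
ee_rot: [3.142, 0.004, -0.065]
wrist_force: [0.7, -0.4, 0.5]
width: 0.0005
finger_force: 0.0
```

Request:
{"op": "carry_out", "data": {
  "motion": "0 0 0.006 0;0 0 0.012 0;0 0 0.018 0;0 0 0.024 0;0 0 0.03 0;0 0 0.03 0;0 0 0.03 0;0 0 0.03 0"
}}

```text
time: 35.3
tool_pos: [0.5674, 0.0446, 0.1096]
ee_rot: [-3.141, -0.0, -0.066]
wrist_force: [0.9, -0.3, 0.3]
width: 0.0005
finger_force: 0.0
```

Request:
{"op": "carry_out", "data": {
  "motion": "0 0 0.004 0;0 0 0.008 0;0 0 0.012 0;0 0 0.016 0;0 0 0.02 0;0 0 0.02 0;0 0 0.02 0;0 0 0.02 0"
}}

```text
time: 36.1
tool_pos: [0.5673, 0.0446, 0.1065]
ee_rot: [-3.142, -0.0, -0.066]
wrist_force: [-0.0, -0.9, 0.2]
width: 0.0005
finger_force: 0.0
```

Request:
{"op": "carry_out", "data": {
  "motion": "0 0 0.004 0;0 0 0.008 0;0 0 0.012 0;0 0 0.016 0;0 0 0.02 0;0 0 0.02 0;0 0 0.02 0;0 0 0.02 0"
}}

```text
time: 36.9
tool_pos: [0.5673, 0.0446, 0.1035]
ee_rot: [-3.141, -0.0, -0.066]
wrist_force: [0.2, 0.3, -0.5]
width: 0.0007
finger_force: 0.0
```

```bash
cat > chk.py <<'E'
from h import *
x,R=pose();o=robot.get_obs();print(x,o['wrist_force'],o['time']);w=save('wrist','pics/wx.png')
im=w['image'].astype(int);r0=int(wproj(w,[.6104,.0636,.1073],x,R)[1])
for r in range(r0-58,r0+75,4): print(r,''.join('#' if a.max()-a.min()<28 and a.min()>100 else ('o' if a.max()<100 else '.') for a in im[r,205:290]))
E
python3 chk.py
```

```text
[0.56733114 0.04457676 0.10352017] [ 0.20880442  0.33716473 -0.52906235] 36.9
109 ......########.......................................................................
113 ......########.......................................................................
117 ......########.......................................................................
121 ......########.......................................................................
125 ......########.......................................................................
129 .......########......................................................................
133 .......########......................................................................
137 .......########......................................................................
141 .......########......................................................................
145 ################.....................................................................
149 ################.........................................#...........................
153 ##################..........
[... 1337 characters left out ...]
####oooooooooooooooo..................................................
217 ooooooooooooooooooooooooooooooooooo..................................................
221 ooooooooooooooooooooooooooooooooooo..#########oo.ooo##########.......................
225 ooooooooooooooooooooooooooooo#################oooooo#################................
229 oooooooooooooooooooooooooooo##################oooooo##################...............
233 .oooooooooooooooooooooooooo###################oooooo###################..............
237 .ooooooooooooooooooooooooo###################.oooooo####################.............
241 .oooooooooooooooooooooooo####################oooooooo####################............
```

Request:
{"op": "carry_out", "data": {
  "motion": "0 0 0.004 0;0 0 0.008 0;0 0 0.012 0;0 0 0.016 0;0 0 0.02 0;0 0 0.02 0;0 0 0.02 0;0 0 0.02 0"
}}

```text
time: 37.75
tool_pos: [0.5673, 0.0446, 0.1005]
ee_rot: [-3.141, -0.0, -0.066]
wrist_force: [0.5, -0.0, -0.7]
width: 0.0004
finger_force: 0.0
```

Request:
{"op": "carry_out", "data": {
  "motion": "0 0 0.004 0;0 0 0.008 0;0 0 0.012 0;0 0 0.016 0;0 0 0.016 0;0 0 0.016 0;0 0 0.016 0;0 0 0.016 0"
}}

```text
time: 38.55
tool_pos: [0.5672, 0.0445, 0.098]
ee_rot: [-3.142, 0.0, -0.066]
wrist_force: [-0.2, -0.5, 0.2]
width: 0.0005
finger_force: 0.3
```

```bash
python3 chk.py
```

```text
[0.56724474 0.04454238 0.09803059] [-0.17645627 -0.5176734   0.15353977] 38.55
110 ....#########........................................................................
114 ....#########........................................................................
118 ....#########........................................................................
122 .....########........................................................................
126 .....########........................................................................
130 .....#########.......................................................................
134 ......########.......................................................................
138 ......########.......................................................................
142 ......########.......................................................................
146 ###############......................................................................
150 ###############..........................................#...........................
154 #################..........
[... 1338 characters left out ...]
####.ooooooooooooooo..................................................
218 ooooooooooooooooooooooooooooooooooo..................................................
222 ooooooooooooooooooooooooooooooooo#############oooooo#############....................
226 oooooooooooooooooooooooooooo.#################oooooo##################...............
230 oooooooooooooooooooooooooooo##################oooooo##################...............
234 ooooooooooooooooooooooooooo###################oooooo###################..............
238 oooooooooooooooooooooooooo###################.oooooo####################.............
242 ooooooooooooooooooooooooo####################oooooooo####################............
```

Request:
{"op": "carry_out", "data": {
  "motion": "0 0 -0.1 0;0 -0.035 -0.1 0;0 -0.035 -0.06 0;0 -0.035 -0.04 0;0 -0.035 -0.02 0;0 -0.035 -0.01 0;0 -0.035 0 0;0 -0.035 0 0"
}}

```text
time: 39.4
tool_pos: [0.5673, 0.0497, 0.0976]
ee_rot: [3.141, 0.001, -0.066]
wrist_force: [-0.1, -0.3, 2.0]
width: 0.0002
finger_force: 0.3
```

Request:
{"op": "carry_out", "data": {
  "motion": "0 0 0.004 0;0 0 0.008 0;0 0 0.012 0;0 0 0.016 0;0 0 0.02 0;0 0 0.02 0;0 0 0.02 0;0 0 0.02 0"
}}

```text
time: 40.2
tool_pos: [0.5677, 0.0496, 0.0951]
ee_rot: [3.141, -0.0, -0.066]
wrist_force: [-0.4, -1.5, 1.4]
width: 0.0002
finger_force: 1.1
```

```bash
python3 chk.py
```

```text
[0.56769286 0.04963257 0.09514157] [-0.41761533 -1.53482408  1.35788459] 40.2
111 ..............#########..............................................................
115 ..............#########..............................................................
119 ..............#########..............................................................
123 ...............########..............................................................
127 ...............#########.............................................................
131 ...............#########.............................................................
135 ...............#########.............................................................
139 ................########.............................................................
143 ##########......########.............................................................
147 #########################............................................................
151 #########################.......................................#....................
155 ##########################..
[... 1337 characters left out ...]
#oooooooooooooooooooooooooooo.........................................
219 ......ooooooooooooooooooooooooooooooooooooo###......####.............................
223 .......ooooooooooooooooooooooo################oooooo################.................
227 .......ooooooooooooooooooooo##################oooooo##################...............
231 ........ooooooooooooooooooo###################oooooo##################...............
235 ........oooooooooooooooooo.###################oooooo###################..............
239 ........oooooooooooooooooo###################.oooooo.###################.............
243 .........oooooooooooooooo####################oooooooo####################............
```

Request:
{"op": "carry_out", "data": {
  "motion": "0 0 0.004 0;0 0 0.008 0;0 0 0.012 0;0 0 0.016 0;0 0 0.02 0;0 0 0.02 0;0 0 0.02 0;0 0 0.02 0"
}}

```text
time: 41.05
tool_pos: [0.5679, 0.0496, 0.0922]
ee_rot: [3.141, -0.001, -0.066]
wrist_force: [-0.1, -4.3, 2.4]
width: 0.0004
finger_force: 2.1
```

```bash
python3 chk.py
```

```text
[0.56787095 0.04960314 0.09223601] [-0.1233882  -4.32189726  2.39301603] 41.05
112 ..............#########..........................................#...................
116 ..............##########.........................................#...................
120 ..............#########..........................................#...................
124 ...............#########.............................................................
128 ...............#########.............................................................
132 ...............#########.............................................................
136 ...............#########.............................................................
140 ................########.............................................................
144 ###########.....########.............................................................
148 #########################............................................................
152 #########################............................................................
156 ##########################.
[... 1338 characters left out ...]
ooooooooooooooooooooooooooooo.........................................
220 .....ooooooooooooooooooooooooooooooooooo######......#######..........................
224 .....oooooooooooooooooooooooo#################oooooo#################................
228 ......oooooooooooooooooooooo##################oooooo##################...............
232 ......ooooooooooooooooooooo###################oooooo###################..............
236 ......oooooooooooooooooooo####################oooooo.###################.............
240 .......oooooooooooooooooo.###################.oooooo.###################.............
244 ........ooooooooooooooooo####################oooooooo####################............
```

Request:
{"op": "carry_out", "data": {
  "motion": "0 0 -0.1 0;0 0 -0.3 0;0 -0.103 -0.507 0;0 -0.103 -0.507 0;0 -0.103 -0.507 0;0 -0.103 -0.507 0;0 -0.103 -0.507 0;0 -0.103 -0.507 0"
}}

```text
time: 41.9
tool_pos: [0.5679, 0.0651, 0.1666]
ee_rot: [-3.142, 0.003, -0.066]
wrist_force: [-0.4, -0.4, 1.2]
width: 0.0006
finger_force: 0.0
```

```bash
sed -i 's/+75,4/+75,3/' chk.py; python3 chk.py
```

```text
[0.56791442 0.06507211 0.16655458] [-0.35730548 -0.35599667  1.18383138] 41.9
96 .....................................................................................
99 ............................................####.....................................
102 ...........................................######....................................
105 ...........................................######....................................
108 ...........................................#######...................................
111 ...........................................#######...................................
114 ...........................................#######...................................
117 ...........................................#######...................................
120 ............................................######...................................
123 ............................................######...................................
126 ............................................######...................................
129 ............................##
[... 2325 characters left out ...]
.....................ooooooooooooooooooooooooooooo....................
210 ....................................ooooooooooooooooooooooooooooo....................
213 ......................................ooooooooooooooooooooooooo......................
216 ........................................oooooooooooo.................................
219 ..........................................####......####.............................
222 .................................#############oooooo#############....................
225 .............................#################oooooo#################................
228 ............................##################oooooo##################...............
```

Request:
{"op": "carry_out", "data": {
  "motion": "0 -0.35 0 0;0 -0.35 0 0;0 -0.35 0 0;0 -0.35 0 0;0 -0.35 0 0;0 -0.35 0 0;0 -0.35 0 0;0 -0.35 0 0"
}}

```text
time: 42.75
tool_pos: [0.5722, 0.1172, 0.1682]
ee_rot: [-3.142, -0.0, -0.066]
wrist_force: [0.7, -0.5, 1.3]
width: 0.0004
finger_force: 0.0
```

```bash
cp pics/wx.npy pics/wA.npy; python3 - <<'E'
from h import *
x,R=pose();o=robot.get_obs();print(x,o['time']);w=save('wrist','pics/wB.png');np.save('pics/wBp.npy',dict(x=x,R=R))
im=w['image'].astype(int);q=wproj(w,[.6104,.0636,.1073],x,R);r0=int(q[1]);c0=int(q[0]);print(q,c0-40)
for r in range(r0-58,r0+45,3): print(r,''.join('#' if a.max()-a.min()<28 and a.min()>100 else ('o' if a.max()<100 else '.') for a in im[r,c0-40:c0+45]))
E
```

```text
[0.57216579 0.11717134 0.16818499] 42.75
[314.44872296 156.34346285] 274
98 .....................................................................................
101 .....................................................................................
104 ........................................######.......................................
107 ........................................######.......................................
110 ........................................######.......................................
113 ........................................######............#..........................
116 ........................................######.......................................
119 .......................................######........................................
122 .......................................######........................................
125 .......................................######.............#..........................
128 .......................................######.............#..........................
131 .........................###......
[... 1421 characters left out ...]
...............#####..######.............#............................
182 ..............................#####..#####...........................................
185 .............................######..#####oooooo.....................................
188 .........................oooo#####.o.#####oooooooooo.................................
191 ........................oooooooo.ooooooooooooooooooooo...............................
194 ........................ooooooooooooooooooooooooooooo..#.............................
197 ........................ooooooooooooooooooooooooooooo................................
200 ........................ooooooooooooooooooooooooooooo................................
```

```bash
python3 - <<'E'
from h import *
A=load('pics/wA.npy');B=load('pics/wB.npy');pb=load('pics/wBp.npy')
xa=np.array([.56791442,.06507211,.16655458]);Ra=Ro.from_euler('xyz',[-3.1416,.001,-.066]).as_matrix()
yaw=np.radians(-3.7);mx=np.array([np.cos(yaw),np.sin(yaw),0]);u=np.array([-mx[1],mx[0],0]);h=np.array([.6104,.0636,.1073])
def P(a,b):
    p,g=tri(wray(A,*a,xa,Ra),wray(B,*b,pb['x'],pb['R']));d=(p-h)*1e3
    return np.array([d@mx,d@u,d[2]]),g*1e3
for n,a,b in(('tip',(250.5,98.5),(316.5,103)),('bowtip',(234,128),(300,130)),('legroot',(253.5,183),(313,185)),('bowroot',(245,183),(305.5,185))):
    p,g=P(a,b);print(n,np.round(p,1),'gap %.1f'%g)
E
```

```text
tip [45.2  1.8 13.3] gap 1.5
bowtip [22.7 14.8 12.1] gap 0.4
legroot [-25.2  -0.4  -3.6] gap 1.1
bowroot [-24.6   6.8  -0.9] gap 1.1
```

```bash
python3 -c "
from h import *
print(robot.close_job())"
```

```text
the job is handed in; nothing more can be done
None
```

The job is handed in with the clip released and the arm clear. The straight leg is through the pin's hole and the bow has snapped over the shank, and I estimate it open about 0.02–0.04 rad against the 0.05 limit. The clip sits tilted, roughly 20° of the 32° that would be square to the pin, with its block drooping slightly. I didn't recheck the gauge, jar and bowl at the end, but no move went near them.

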